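# Ring for the edge check and present the chisel

### The job

Call for the edge check: press the red plunger of the bench bell right down to its stop and let it spring back up. Then draw the yellow-handled chisel out of its slot in the sloping rack, turn it level in the air with the same side up as it has in the rack, and finish while still holding it there, at rest and touching nothing but the gripper, with the middle of its handle at least 25 cm above the bench top. Leave the brown-handled chisel in the rack and the tin of wax beside the tools on the bench top where it stands.

Things in the scene. Friction and masses are not known exactly. Their poses are not given: they have to be found in the camera images.
- bell_head (a point): centre of the top of the bell's red plunger head, a round head 22 mm across and 9 mm high, on top of a fixed steel dome bell (base 86 mm across, dome 47 mm high). The head's top stands 68.5 mm above the bench with the plunger up; it goes 8 mm straight down.
- bell_plunger (a joint): travel of the bell's plunger in m: 0 up, 0.008 down on its stop. A spring pushes it up: 1.2 N to start it, 4 N on the stop.
- rack: fixed wooden chisel rack, base board 125 (x) by 220 (y) by 14 mm, about 95 mm high; origin under the middle of the base; z up, y along the row of slots. Three slots, each 32 mm wide, 6.6 mm high, 85 mm deep, run down at 45 degrees towards +x; mouths at x = -35, z = 85, y = -70, 0, +70 mm. Either chisel may be in either outer slot, handle up and towards the robot; the middle slot is empty.
- yellow_chisel_handle (a point): middle of the handle of the loose chisel to take: 282 mm long, 0.13-0.27 kg, yellow handle 121 mm long, up to 29 mm thick. Axes: y along the tool from handle to edge, x across the blade, z out of its upper side (up when level). Handle's butt 61 mm along -y, edge 221 mm along +y, centre of mass 25 mm along +y. In the rack: about 0.18 m above the bench, y about 40-46 degrees below level.
- yellow_chisel_tip (a point): middle of the cutting edge of the yellow-handled chisel; same axes as its handle point. Steel blade 26 mm wide, 3.5 mm thick, running 0.056 rad towards -z off the y axis; its last 85 mm stand in the slot with about 1.5 mm of play above and below, 3 mm at the sides. The rack's slot allows it to be drawn out straight along the blade.
- brown_chisel_handle (a point): middle of the handle of the other chisel (brown handle, blade 18 mm wide, otherwise the same size and axes), loose in the other outer slot of the rack; stays there.
- wax_tin_mid (a point): centre of a loose round tin of wax, 78 mm across and 36 mm high, standing on the bench top to the left of the rack (not the other tin, in the tray behind); stays there.

How it is judged:
By the outcome, as a careful person would: the job done as asked, in the order asked, and still so for the second after the job is handed in, while the arm keeps its last pose, push and grip.
It also fails if it takes over 48 s, if anything falls off the work surface, if the arm or the gripper's body presses on something with over 40 N, if the wrist force passes 120 N, or if a joint passes its speed limit or range.

### The arm

A 6-joint arm with a two-finger parallel gripper is mounted at the origin on a cart in front of the work surface, level with it; the furniture and walls round the work are solid. World frame = base frame: x ahead of the robot, y to its left, z up, the work surface at z = 0. Lengths are in m, angles in rad, forces in N, time in s.
With the tool pointing down it reaches from about 0.375 to 0.825 m from the base axis. Payload 5.5 kg.
Tool frame: the origin (TCP) lies midway between the tips of the shut fingers; the grasp point (between the pads) lies env.hold_point_z behind it (env.hold_point_z is the distance from the TCP to the grasp point, in m); z points along the fingers, y is the line along which they close (so a half turn about z gives the same grasp; the last joint's range is limited). The gripper opens to 85 mm and grips with 20 to 120 N. Pads are 22 mm wide; open, the fingers measure 114 mm over their backs; the gripper's body (76 mm by 85 mm) begins 54 mm behind the grasp point. The pads swing forward as they close: fully open they stand 13 mm farther back than shut.
Start: joints at [1.143, 0.314, -0.047, 1.21, 0, 1.571], TCP at [0.249, 0.546, 0.231] pointing down, gripper open.
Joint ranges: [-2.67, 2.67], [-0.69, 1.73], [-1.03, 1.25], [-2.08, 2.16], [-1.42, 1.45], [-3.14, 3.14]. Speed limits (rad/s): [2.39, 2.39, 3.01, 3.14, 3.14, 3.14].

### API

Orientations are given as a rotation vector (axis times angle).
In Python, from rig import env gives the robot as it stands. The module is installed in compiled form; this text tells all that it offers.
- The arm moves only by the tool arm_command, never from a script. Its arguments are lists of equal length, an entry for each row: "dp": the shift along the tool's x, y, z in mm, a list of three; "roll": the turn about the tool's z in rad; "grip": the gripper command: -1 is fully open, 1 is shut, values between are in proportion. In form: {"dp": [[tx, ty, tz], ...], "roll": [roll, ...], "grip": [grip, ...]}. A call has 1 to 20 rows; each row is the pose to reach, as a shift and turn from the pose commanded when the call began, along the tool's axes at that moment; what a row does not reach only later rows make up. A row lasts 1/10 s, in which the tool goes at most 50 mm and 8.59 degrees, less where a joint would pass 70% of its speed; a pose out of reach is approached as far as the arm can. A call with a gripper value outside its range is refused whole. The fingers move at their own pace and stop on an object; the grip force is fixed at half the most. Time passes only in rows, so rows that repeat a pose let the fingers close. It gives the time, the measured TCP pose, the force, the opening and the grip force at its end, in the units of the state.
- env.observe(): the state, without advancing time (a new reading comes with each control period).
- env.camera(name): name is "side" or "top" or "wrist"; returns (picture, depth): 480x640x3 uint8, red, green, blue; 480x640 float32, m along the optical axis (not along the pixel's ray), 0 where there is no reading.
- env.camera_model(name): a dict with "K" (3x3 intrinsics, pixels), "position" and "attitude" of the camera in the world. Camera axes: x right, y down, z forward; pixel columns grow to the right and rows downward; lengths in m; the calibration is good to about 2 mm. A picture is of the moment at which its call begins: read the wrist's pose just before it. camera_model takes no time and is no camera call; for the wrist camera it gives the pose at the moment of the call.
- env.close_job(): hands the job in; it is judged then, once.
The state is a dict: "t": time; "joint_positions": joint angles; "qvel": joint speeds; "tau": joint torques, N m; "tcp_pos": TCP position; "eef_rot": TCP orientation; "force": force on the tool from outside, world axes, zero at the start; "wrist_torque": the same for the moment, N m; "grip_width": opening from 0.0 (shut) to 1.0 (fully open); "gripper_force": force on a finger pad.
Only numpy, scipy, OpenCV 4.12 (cv2) and the standard library are available. Lean on these libraries where they do the work, as an engineer would, in place of code of your own. Each camera call takes 0.05 s, during which the arm holds its last target. There are 200 camera calls.

## Working session

There is one attempt and no reset: what is moved stays moved. The work goes in short steps, Python scripts to look and compute and a tool call to move; the robot and the scene stay as the last step left them, time stands still between calls to the robot, and variables do not carry over. Pictures are saved under pics/ and viewed, at most 10 in all, crops included, and the job is handed in when it is done.

Besides the shell and the picture viewer there is one more tool, called after "Request:" by a JSON object that holds its "op" and its "data", one argument or row to a line. arm_command: Moves the arm, as the interface text tells. Its arguments: {"type":"object","properties":{"dp":{"type":"array","items":{"type":"array","items":{"type":"number"}}},"roll":{"type":"array","items":{"type":"number"}},"grip":{"type":"array","items":{"type":"number"}}},"required":["dp","roll","grip"]}

```bash
mkdir -p pics; cat > h.py <<'E'
import numpy as np, cv2
from scipy.spatial.transform import Rotation as R
from rig import env
def Rm(a):
    a=np.array(a,float)
    return a if a.shape==(3,3) else (R.from_quat(a).as_matrix() if a.size==4 else R.from_rotvec(a).as_matrix())
def cloud(name):
    m=env.camera_model(name); im,d=env.camera(name)
    K=np.array(m["K"]); v,u=np.mgrid[:480,:640]
    c=np.stack([(u-K[0,2])/K[0,0]*d,(v-K[1,2])/K[1,1]*d,d],-1)
    P=c@Rm(m["attitude"]).T+np.array(m["position"]); P[d==0]=np.nan
    return im,P
def save(n,im): cv2.imwrite(f"pics/{n}.png",im[:,:,::-1])
E
python3 - <<'E'
from h import *
print(env.hold_point_z, env.observe())
for n in("side","top"):
    print(env.camera_model(n)); im,P=cloud(n); np.savez(f"{n}.npz",im=im,P=P); save(n,im)
E
```

```text
0.0187 {'t': 0.0, 'joint_positions': array([ 1.14298911e+00,  3.14230034e-01, -4.80849423e-02,  1.21018545e+00,
        1.17785788e-05,  1.57080241e+00]), 'qvel': array([-1.03204667e-03,  1.49355988e-03,  5.71533430e-05, -8.52333888e-04,
        1.20778135e-03, -1.52218806e-03]), 'tau': array([ 7.05069378e-04, -5.39590538e+01,  3.39749086e+01,  1.92182092e-02,
       -4.22950541e-05, -2.27465620e-06]), 'tcp_pos': array([0.24868337, 0.54540391, 0.23042958]), 'eef_rot': array([-6.66815081e-01, -3.06962705e+00,  2.61155914e-03]), 'force': array([-0.85404193, -1.03406072,  0.38603276]), 'wrist_torque': array([-0.03322146,  0.00356929,  0.0401639 ]), 'gripper_force': 0.0, 'grip_width': 1.005145732547333}
{'K': array([[524.95343239,   0.        , 324.87725942],
       [  0.        , 524.95343239, 234.64108157],
       [  0.        ,   0.        ,   1.        ]]), 'position': array([ 0.47954381, -0.87388138,  0.83509804]), 'attitude': array([-2.21603506,  0.107651  , -0.06986657])}
{'K': array([[611.81424141,   0.        , 314.02485128],
       [  0.        , 611.81424141, 233.64398642],
       [  0.        ,   0.        ,   1.        ]]), 'position': array([0.34586454, 0.04488441, 1.69543137]), 'attitude': array([-2.17580914,  2.11284983, -0.16449689])}
```

View pics/side.png

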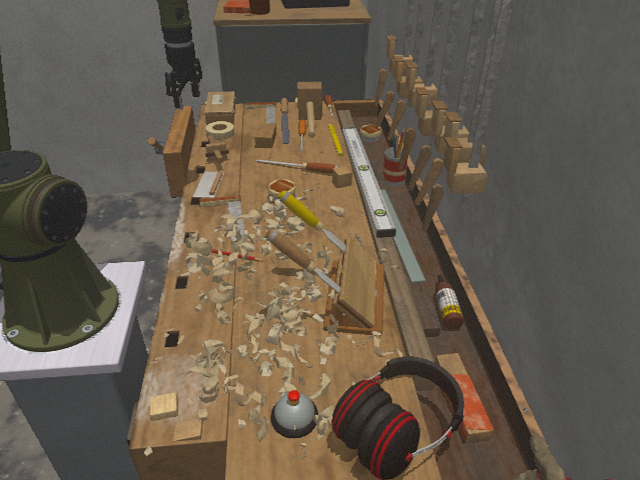

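View pics/top.png

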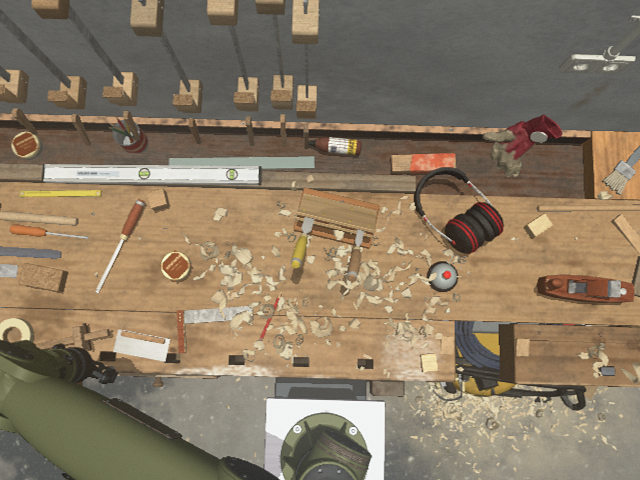

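The side view shows the bell plunger at (293,397), the yellow handle at (300,210) and the brown one at (290,250). The top view shows bell (445,272), yellow (300,250) and tin (175,265).

```bash
python3 - <<'E'
from h import *
for n,boxes in(("side",dict(bell=(275,385,310,412),yel=(270,185,330,240),rack=(330,235,385,330))),("top",dict(bell=(430,258,462,290),yel=(285,225,315,280),rack=(290,185,380,245),tin=(155,245,195,285)))):
    f=np.load(n+".npz"); im,P=f["im"],f["P"]; hsv=cv2.cvtColor(im,cv2.COLOR_RGB2HSV)
    for k,(a,b,c,d) in boxes.items():
        h=hsv[b:d,a:c].astype(int); p=P[b:d,a:c]; H,S,V=h[...,0],h[...,1],h[...,2]
        if k=="bell": m=((H<8)|(H>172))&(S>150)&(V>90)
        elif k=="yel": m=(H>22)&(H<34)&(S>170)&(V>80)
        else: m=np.ones_like(H,bool)
        q=p[m]; q=q[np.isfinite(q).all(1)]
        print(n,k,len(q),"min",q.min(0).round(3),"max",q.max(0).round(3))
        if k=="bell":
            t=q[q[:,2]>np.percentile(q[:,2],50)]; print(" mean top",t.mean(0).round(4),q.mean(0).round(4))
        if k=="yel":
            q=q[q[:,2]>.08]; mu=np.median(q,0); q=q[np.linalg.norm(q-mu,axis=1)<.08]; mu=q.mean(0); ax=np.linalg.svd(q-mu)[2][0]; ax*=-np.sign(ax[2]); s=(q-mu)@ax
            print(" c",mu.round(4),"ax",ax.round(3),"pitch",np.degrees(np.arcsin(-ax[2])),"yaw",np.degrees(np.arctan2(ax[1],ax[0])),"ends",(mu+ax*s.min()).round(4),(mu+ax*s.max()).round(4))
        if k=="tin": t=q[q[:,2]>.025]; print(" ",t.mean(0).round(3))
        if k=="rack":
            t=q[q[:,2]>.03]
            r=cv2.minAreaRect((t[:,:2]*1000).astype(np.float32)); print(" rect",r,"zmax",np.percentile(t[:,2],[50,90,99]))
# rack profile in top view along columns
f=np.load("top.npz");P=f["P"]
for c in(325,340,350):
    print(c,[tuple((P[r,c]*1000).round(0).astype(int)) for r in range(186,250,5)])
E
```

```text
side bell 102 min [ 0.482 -0.325  0.061] max [ 0.501 -0.304  0.073]
 mean top [ 0.4911 -0.315   0.0689] [ 0.4916 -0.316   0.0671]
side yel 483 min [0.484 0.059 0.001] max [0.57  0.367 0.229]
 c [0.5297 0.0715 0.1885] ax [ 0.705 -0.154 -0.693] pitch 43.83520610816176 yaw -12.302470677110518 ends [0.4904 0.0801 0.2271] [0.5664 0.0635 0.1525]
side rack 5207 min [ 0.57  -0.183 -0.028] max [0.757 0.242 0.12 ]
 rect ((633.7354125976562, -19.39404296875), (351.06036376953125, 120.40135192871094), 72.84416198730469) zmax [0.06795283 0.09199479 0.10915444]
top bell 42 min [ 0.484 -0.324  0.045] max [ 0.503 -0.305  0.077]
 mean top [ 0.4935 -0.313   0.0707] [ 0.4934 -0.3132  0.0662]Traceback (most recent call last):
  File "<stdin>", line 10, in <module>
    return umr_minimum(a, axis, None, out, keepdims, initial, where)
ValueError: zero-size array to reduction operation minimum which has no identity
```

```bash
python3 - <<'E'
from h import *
f=np.load("top.npz"); im,P=f["im"],f["P"]; hsv=cv2.cvtColor(im,cv2.COLOR_RGB2HSV)
print("hsv",hsv[250,298:303])
a,b,c,d=285,225,315,280
h=hsv[b:d,a:c].astype(int); m=(h[...,0]>20)&(h[...,0]<36)&(h[...,1]>150)&(h[...,2]>60)
q=P[b:d,a:c][m]; q=q[np.isfinite(q).all(1)];q=q[q[:,2]>.1]; mu=q.mean(0); ax=np.linalg.svd(q-mu)[2][0]; ax*=-np.sign(ax[2]); s=(q-mu)@ax
print(len(q),mu,ax,"pitch",np.degrees(np.arcsin(-ax[2])),"yaw",np.degrees(np.arctan2(ax[1],ax[0])),mu+ax*s.min(),mu+ax*s.max())
for c in(325,340,350):
    print(c,[tuple((P[r,c]*1000).round(0).astype(int).tolist()) for r in range(186,250,5)])
t=P[245:285,155:195].reshape(-1,3);t=t[t[:,2]>.025];print("tin",t.mean(0))
print(Rm(env.observe()["eef_rot"]).round(3))
T=Rm(env.observe()["eef_rot"]); p=env.observe()["tcp_pos"]
print("to bell mm",(T.T@(np.array([.4915,-.3145,.1])-p)*1000).round(1))
E
```

```text
hsv [[ 24 158 195]
 [ 24 159 193]
 [ 24 156 193]
 [ 24 157 188]
 [ 24 156 176]]
226 [0.53029386 0.07913509 0.19851023] [ 0.75329021 -0.16491288 -0.636677  ] pitch 39.544475482134786 yaw -12.348570428948072 [0.4920115  0.087516   0.23086629] [0.57253977 0.06988647 0.16280421]
325 [(740, 17, 2), (727, 16, -4), (707, 16, 18), (689, 16, 38), (672, 16, 51), (655, 16, 72), (638, 16, 85), (624, 16, 92), (612, 15, 80), (610, 13, 5), (596, 13, 9), (583, 13, -1), (569, 12, -2)]
340 [(741, -26, 2), (733, -27, -26), (709, -26, 17), (696, -26, 9), (675, -25, 42), (658, -25, 60), (641, -25, 75), (625, -24, 91), (612, -25, 87), (607, -27, 37), (594, -28, 28), (584, -29, 1), (565, -28, 34)]
350 [(743, -54, -2), (734, -56, -27), (713, -55, 3), (697, -54, 10), (679, -54, 28), (663, -53, 40), (644, -52, 63), (626, -51, 87), (612, -51, 94), (601, -52, 79), (597, -56, 13), (583, -56, 16), (561, -53, 76)]
tin [0.49870178 0.41732462 0.03625537]
[[-0.91   0.415 -0.001]
 [ 0.415  0.91  -0.001]
 [ 0.    -0.002 -1.   ]]
to bell mm [-577.7 -681.5  131.5]
```

Request:
{"op": "arm_command", "data": {
  "dp": [
    [0,0,-50],
    [0,0,-100],
    [0,0,-120],
    [-413,-301,-120],
    [-413,-301,-120],
    [-413,-301,-120],
    [-413,-301,-120],
    [-413,-301,-120],
    [-413,-301,-120],
    [-413,-301,-120],
    [-413,-301,-120],
    [-413,-301,-120],
    [-413,-301,-120],
    [-578,-681,-120],
    [-578,-681,-120],
    [-578,-681,-120],
    [-578,-681,-120],
    [-578,-681,-120],
    [-578,-681,-120],
    [-578,-681,-120]
  ],
  "roll": [0,0,0,-0.213,-0.213,-0.213,-0.213,-0.213,-0.213,-0.213,-0.213,-0.213,-0.213,-0.213,-0.213,-0.213,-0.213,-0.213,-0.213,-0.213],
  "grip": [-1,-1,-1,1,1,1,1,1,1,1,1,1,1,1,1,1,1,1,1,1]
}}

```text
t: 2.1
tcp_pos: [0.492, -0.2415, 0.351]
eef_rot: [-0.337, -3.123, -0.0]
force: [1.2, 0.8, -0.0]
grip_width: 0.0
gripper_force: 0.0
```

Request:
{"op": "arm_command", "data": {
  "dp": [
    [-15,-70,0],
    [-15,-70,0],
    [-15,-70,100],
    [-15,-70,200],
    [-15,-70,240],
    [-15,-70,240],
    [-15,-70,240],
    [-15,-70,240]
  ],
  "roll": [0,0,0,0,0,0,0,0],
  "grip": [1,1,1,1,1,1,1,1]
}}

```text
t: 2.9
tcp_pos: [0.4878, -0.3082, 0.1052]
eef_rot: [-0.336, -3.113, -0.008]
force: [-0.5, 0.9, 0.2]
grip_width: 0.001
gripper_force: 0.0
```

```bash
python3 - <<'E'
from h import *
o=env.observe(); T=Rm(o["eef_rot"]); print(o["t"],o["tcp_pos"],o["joint_positions"],T.round(3))
im,P=cloud("wrist"); save("w1",im)
hsv=cv2.cvtColor(im,cv2.COLOR_RGB2HSV).astype(int)
m=((hsv[...,0]<8)|(hsv[...,0]>172))&(hsv[...,1]>150)&(hsv[...,2]>80)&(P[...,2]>.06)&(P[...,2]<.075)
q=P[m]; print(len(q),q.min(0),q.max(0),q.mean(0)); b=(q.min(0)+q.max(0))/2
print("off",(T.T@(np.array([b[0],b[1],.0685])-o["tcp_pos"])*1000).round(1))
E
```

```text
2.9 [ 0.48781405 -0.30824199  0.10520887] [-5.63535960e-01  3.59937128e-01 -2.80762956e-01  9.41671896e-01
  2.65977293e-06 -3.48684665e-01] [[-0.977  0.213 -0.01 ]
 [ 0.213  0.977  0.006]
 [ 0.011  0.004 -1.   ]]
1307 [ 0.48000875 -0.39056289  0.06051372] [ 0.58460869 -0.30427792  0.07496373] [ 0.5064896  -0.31863948  0.06770817]
off [-52.2 -28.9  36. ]
```

```bash
python3 - <<'E'
from h import *
o=env.observe(); T=Rm(o["eef_rot"]); print(o["t"],o["tcp_pos"],T[2].round(3))
im,P=cloud("wrist"); save("w1",im)
hsv=cv2.cvtColor(im,cv2.COLOR_RGB2HSV).astype(int)
m=((hsv[...,0]<8)|(hsv[...,0]>172))&(hsv[...,1]>150)&(hsv[...,2]>80)&(P[...,2]>.06)&(P[...,2]<.075)&(np.hypot(P[...,0]-.491,P[...,1]+.314)<.02)
q=P[m]; print(len(q),q.min(0),q.max(0),q.mean(0)); b=(q.min(0)+q.max(0))/2
print("off",(T.T@(np.array([b[0],b[1],.0685])-o["tcp_pos"])*1000).round(1))
E
```

```text
2.95 [ 0.48997981 -0.30961282  0.10881128] [ 0.006  0.002 -1.   ]
1088 [ 0.47987751 -0.32361963  0.06251019] [ 0.49956954 -0.30448096  0.07005956] [ 0.48854208 -0.3139189   0.06736907]
off [-0.9 -4.5 40.3]
```

View pics/w1.png

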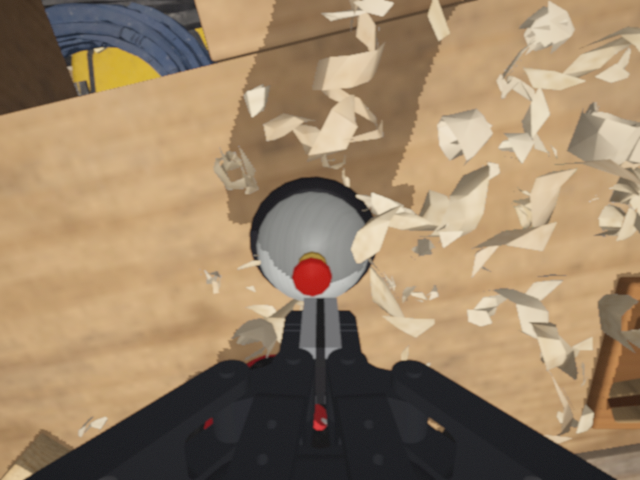

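The plunger head sits at (312,275), straight ahead of the closed finger tips, with about 4 mm sideways to correct.

Request:
{"op": "arm_command", "data": {
  "dp": [
    [1,-4,0],
    [1,-4,15],
    [1,-4,30],
    [1,-4,36],
    [1,-4,40],
    [1,-4,44],
    [1,-4,47],
    [1,-4,50],
    [1,-4,51],
    [1,-4,51],
    [1,-4,51]
  ],
  "roll": [0,0,0,0,0,0,0,0,0,0,0],
  "grip": [1,1,1,1,1,1,1,1,1,1,1]
}}

```text
t: 4.1
tcp_pos: [0.4914, -0.3154, 0.0609]
eef_rot: [0.337, 3.122, -0.002]
force: [1.3, -1.9, 4.7]
grip_width: 0.001
gripper_force: 1.8
```

Request:
{"op": "arm_command", "data": {
  "dp": [
    [0,0,1],
    [0,0,2],
    [0,0,3],
    [0,0,3],
    [0,0,3]
  ],
  "roll": [0,0,0,0,0],
  "grip": [1,1,1,1,1]
}}

```text
t: 4.6
tcp_pos: [0.4915, -0.3155, 0.0601]
eef_rot: [0.337, 3.121, -0.002]
force: [-2.6, 2.1, 21.6]
grip_width: 0.002
gripper_force: 11.1
```

Request:
{"op": "arm_command", "data": {
  "dp": [
    [0,0,-4],
    [0,0,-10],
    [0,0,-20],
    [0,0,-60],
    [0,0,-110],
    [0,0,-160],
    [0,0,-210],
    [0,0,-260],
    [0,0,-283],
    [0,50,-283],
    [5,100,-283],
    [15,150,-283],
    [20,200,-283],
    [25,250,-283],
    [30,300,-283],
    [40,350,-283],
    [45,389,-283],
    [45,389,-283],
    [45,389,-283],
    [45,389,-283]
  ],
  "roll": [0,0,0,0,0,0,0,0,0,0,0,0,0,0,0,0,0,0,0,0],
  "grip": [1,1,1,1,1,1,1,1,1,-1,-1,-1,-1,-1,-1,-1,-1,-1,-1,-1]
}}

```text
t: 6.6
tcp_pos: [0.529, 0.074, 0.3401]
eef_rot: [-0.338, -3.122, 0.001]
force: [0.7, 0.9, 0.1]
grip_width: 0.999
gripper_force: 0.0
```

```bash
cat > ax.py <<'E'
from h import *
def yellow(n,lo=.1,tag=None):
    im,P=cloud(n)
    if tag: save(tag,im)
    h=cv2.cvtColor(im,cv2.COLOR_RGB2HSV).astype(int)
    m=((h[...,0]>20)&(h[...,0]<36)&(h[...,1]>140)&(h[...,2]>60)&(P[...,2]>lo)).astype(np.uint8)
    k,l,st,_=cv2.connectedComponentsWithStats(m); i=1+np.argmax(st[1:,4])
    q=P[l==i]; mu=np.median(q,0); q=q[np.linalg.norm(q-mu,axis=1)<.085]; mu=q.mean(0)
    ax=np.linalg.svd(q-mu,full_matrices=False)[2][0]; ax*=np.sign(ax[0]); s=(q-mu)@ax
    lo_,hi=np.percentile(s,[.5,99.5])
    print(n,len(q),"mid",(mu+ax*(lo_+hi)/2).round(4),"len",(hi-lo_).round(4),"pitch",np.degrees(np.arcsin(-ax[2])).round(1),"yaw",np.degrees(np.arctan2(ax[1],ax[0])).round(1),"A",(mu+ax*lo_).round(4),"B",(mu+ax*hi).round(4))
    return im,P
E
python3 - <<'E'
from ax import *
o=env.observe(); print(o["t"],o["tcp_pos"],o["force"],o["grip_width"]); print(Rm(o["eef_rot"]).round(3))
yellow("wrist",tag="w2")
im,P=cloud("side"); c=P[385:412,275:310]; h=cv2.cvtColor(im,cv2.COLOR_RGB2HSV)[385:412,275:310].astype(int)
m=((h[...,0]<8)|(h[...,0]>172))&(h[...,1]>150); print("bell top",np.percentile(c[m][:,2],[50,90]))
E
```

```text
6.6 [0.52897129 0.07404539 0.34005551] [0.72673047 0.92739882 0.13214037] 0.9993850053177309
[[-0.977  0.214 -0.001]
 [ 0.214  0.977 -0.001]
 [ 0.001 -0.001 -1.   ]]
wrist 1671 mid [0.5374 0.0771 0.1895] len 0.0858 pitch 44.2 yaw -11.6 A [0.5073 0.0833 0.2194] B [0.5676 0.0709 0.1596]
bell top [0.06670435 0.06928195]
```

View pics/w2.png

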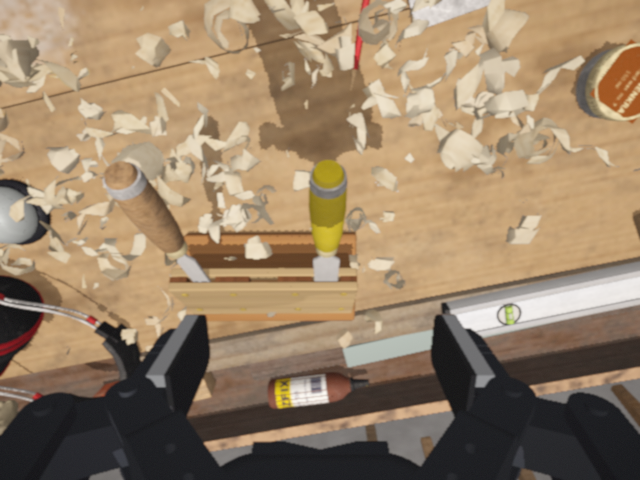

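The yellow handle runs from its butt at (328,170) to its neck at (327,250). It is aligned with the fingers, so I'll go down onto it 10 mm towards the butt from the middle.

Request:
{"op": "arm_command", "data": {
  "dp": [
    [15,4,0],
    [15,4,50],
    [15,4,90],
    [15,4,120],
    [15,4,145],
    [15,4,160],
    [15,4,169],
    [15,4,169],
    [15,4,169],
    [15,4,169]
  ],
  "roll": [0,0,0,0,0,0,0,0,0,0],
  "grip": [-1,-1,-1,-1,-1,-1,-1,-1,-1,-1]
}}

```text
t: 7.7
tcp_pos: [0.5164, 0.082, 0.1725]
eef_rot: [0.337, 3.122, 0.001]
force: [-0.4, 0.7, -0.0]
grip_width: 0.998
gripper_force: 0.0
```

```bash
python3 - <<'E'
from ax import *
o=env.observe(); print(o["t"],o["tcp_pos"],o["force"],o["grip_width"])
im,P=cloud("side"); cv2.imwrite("pics/s2.png",cv2.resize(im[140:320,200:440,::-1],(720,540)))
E
```

```text
7.7 [0.51644358 0.08200276 0.17249522] [-0.35612347  0.73320877 -0.00381948] 0.9978930322105016
```

View pics/s2.png

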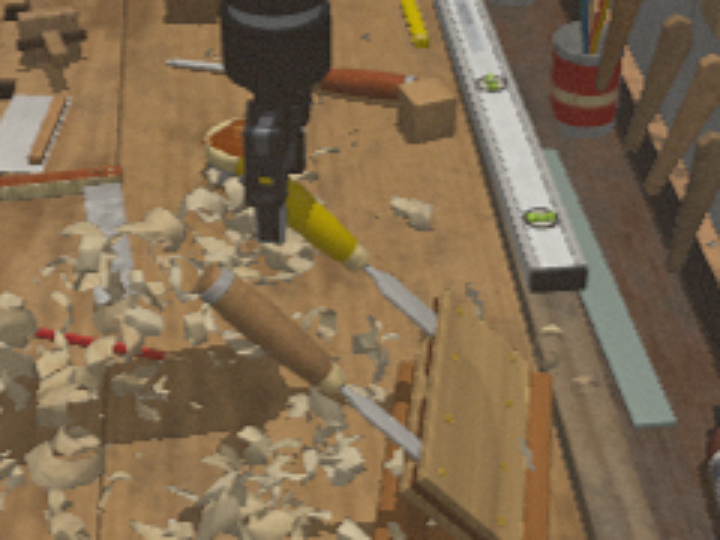

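The fingers straddle the yellow handle's upper half at about (270,190), clear of everything, so I'll close.

Request:
{"op": "arm_command", "data": {
  "dp": [
    [0,0,0],
    [0,0,0],
    [0,0,0],
    [0,0,0],
    [0,0,0],
    [0,0,0],
    [0,0,0],
    [0,0,0]
  ],
  "roll": [0,0,0,0,0,0,0,0],
  "grip": [1,1,1,1,1,1,1,1]
}}

```text
t: 8.55
tcp_pos: [0.5155, 0.0821, 0.1714]
eef_rot: [-0.337, -3.123, -0.0]
force: [-1.5, 0.6, 3.3]
grip_width: 0.31
gripper_force: 58.9
```

Request:
{"op": "arm_command", "data": {
  "dp": [
    [3,0,-3],
    [6,0,-6],
    [10,0,-10],
    [14,0,-14],
    [18,0,-18],
    [22,0,-22],
    [26,0,-26],
    [30,0,-30],
    [30,0,-30]
  ],
  "roll": [0,0,0,0,0,0,0,0,0],
  "grip": [1,1,1,1,1,1,1,1,1]
}}

```text
t: 9.45
tcp_pos: [0.486, 0.0886, 0.202]
eef_rot: [0.336, 3.123, 0.0]
force: [-0.2, -0.3, -2.7]
grip_width: 0.311
gripper_force: 59.3
```

```bash
python3 - <<'E'
from ax import *
o=env.observe(); print(o["force"],o["wrist_torque"],o["grip_width"]); yellow("side")
E
```

```text
[-0.16457101 -0.25129796 -2.65438089] [ 0.00606273 -0.0341432  -0.00702198] 0.3108941169845531
side 297 mid [0.5134 0.0753 0.2071] len 0.0668 pitch 50.6 yaw -13.8 A [0.4928 0.0804 0.2329] B [0.534  0.0703 0.1812]
```

Low forces, so I'll keep drawing.

Request:
{"op": "arm_command", "data": {
  "dp": [
    [4,0,-4],
    [8,0,-8],
    [13,0,-13],
    [18,0,-18],
    [23,0,-23],
    [28,0,-28],
    [33,0,-33],
    [38,0,-38],
    [44,0,-44],
    [50,0,-52],
    [50,0,-60],
    [50,0,-70],
    [50,0,-70],
    [50,0,-70]
  ],
  "roll": [0,0,0,0,0,0,0,0,0,0,0,0,0,0],
  "grip": [1,1,1,1,1,1,1,1,1,1,1,1,1,1]
}}

```text
t: 10.9
tcp_pos: [0.438, 0.099, 0.2716]
eef_rot: [0.337, 3.123, 0.0]
force: [-0.4, 0.1, -2.9]
grip_width: 0.309
gripper_force: 62.8
```

```bash
python3 - <<'E'
from ax import *
o=env.observe(); print(o["force"],o["wrist_torque"],o["grip_width"],o["joint_positions"].round(2)); im,P=yellow("side"); cv2.imwrite("pics/s3.png",cv2.resize(im[100:340,190:430,::-1],(600,600)))
E
```

```text
[-0.35258369  0.11133476 -2.92103339] [0.02326565 0.04362166 0.02429606] 0.3090872247750472 [ 0.22  0.01 -0.31  1.24 -0.    0.44]
side 338 mid [0.4647 0.0861 0.2771] len 0.0689 pitch 50.9 yaw -15.6 A [0.4438 0.0919 0.3039] B [0.4856 0.0802 0.2504]
```

View pics/s3.png

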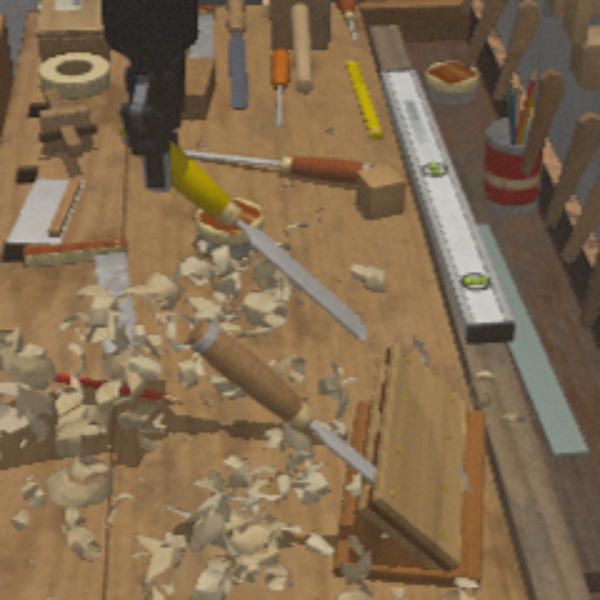

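It is out and free, with the tip at (362,330) above the rack. The tool can't tilt, so I'll pivot the chisel in the grip by lowering the blade gently on the rack's top edge.

Request:
{"op": "arm_command", "data": {
  "dp": [
    [-20,0,0],
    [-45,0,0],
    [-65,0,0],
    [-75,0,0],
    [-75,0,15],
    [-75,0,30],
    [-75,0,45],
    [-75,0,52],
    [-75,0,59],
    [-75,0,66],
    [-75,0,73],
    [-75,0,80],
    [-75,0,87],
    [-75,0,94],
    [-75,0,100],
    [-75,0,100]
  ],
  "roll": [0,0,0,0,0,0,0,0,0,0,0,0,0,0,0,0],
  "grip": [1,1,1,1,1,1,1,1,1,1,1,1,1,1,1,1]
}}

```text
t: 12.55
tcp_pos: [0.5108, 0.083, 0.1706]
eef_rot: [-0.337, -3.123, 0.0]
force: [2.6, -1.1, -0.3]
grip_width: 0.309
gripper_force: 61.5
```

```bash
python3 - <<'E'
from ax import *
o=env.observe(); print(o["force"],o["wrist_torque"],o["grip_width"]); im,P=yellow("side"); cv2.imwrite("pics/s4.png",cv2.resize(im[100:340,190:430,::-1],(600,600)))
E
```

```text
[ 2.62470207 -1.13997508 -0.3012093 ] [-0.03940191 -0.79177595  0.05559257] 0.3089084721257516
side 293 mid [0.5411 0.069  0.1775] len 0.0664 pitch 42.8 yaw -14.3 A [0.5175 0.075  0.2001] B [0.5647 0.063  0.1549]
```

View pics/s4.png

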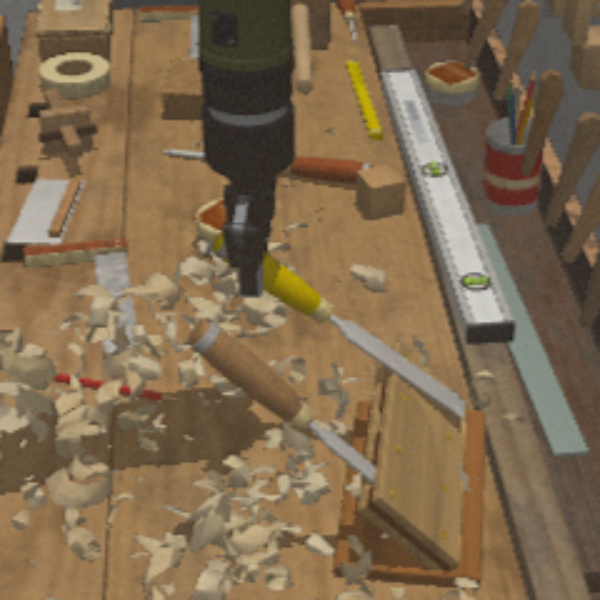

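The blade is on the rack's top edge (near (400,375)) and pivoting with a force under 3 N, so I'll continue.

Request:
{"op": "arm_command", "data": {
  "dp": [
    [0,0,6],
    [0,0,12],
    [0,0,18],
    [0,0,24],
    [0,0,30],
    [0,0,36],
    [0,0,42],
    [0,0,48],
    [0,0,54],
    [0,0,60],
    [0,0,60]
  ],
  "roll": [0,0,0,0,0,0,0,0,0,0,0],
  "grip": [1,1,1,1,1,1,1,1,1,1,1]
}}

```text
t: 13.7
tcp_pos: [0.5106, 0.0829, 0.1104]
eef_rot: [-0.337, -3.123, 0.001]
force: [1.4, -0.2, 0.8]
grip_width: 0.313
gripper_force: 58.9
```

```bash
python3 - <<'E'
from ax import *
o=env.observe(); print(o["force"],o["wrist_torque"],o["grip_width"]); im,P=yellow("side",lo=.06); cv2.imwrite("pics/s5.png",cv2.resize(im[100:340,190:430,::-1],(600,600)))
yellow("wrist",lo=.06); yellow("top",lo=.06)
E
```

```text
[ 1.37567015 -0.2029132   0.7688013 ] [-0.09990922 -0.45000266  0.015889  ] 0.31282671680333207
side 298 mid [0.5456 0.0679 0.128 ] len 0.0605 pitch 19.0 yaw -12.6 A [0.5177 0.0741 0.1378] B [0.5735 0.0616 0.1181]
wrist 8888 mid [0.5242 0.0795 0.1398] len 0.0735 pitch 16.3 yaw -13.0 A [0.4898 0.0874 0.1501] B [0.5586 0.0715 0.1294]Traceback (most recent call last):
  File "<stdin>", line 3, in <module>
  File "ax.py", line 7, in yellow
    k,l,st,_=cv2.connectedComponentsWithStats(m); i=1+np.argmax(st[1:,4])
                                                      ~~~~~~~~~^^^^^^^^^^
    return _wrapfunc(a, 'argmax', axis=axis, out=out, **kwds)
    return bound(*args, **kwds)
ValueError: attempt to get argmax of an empty sequence
```

View pics/s5.png

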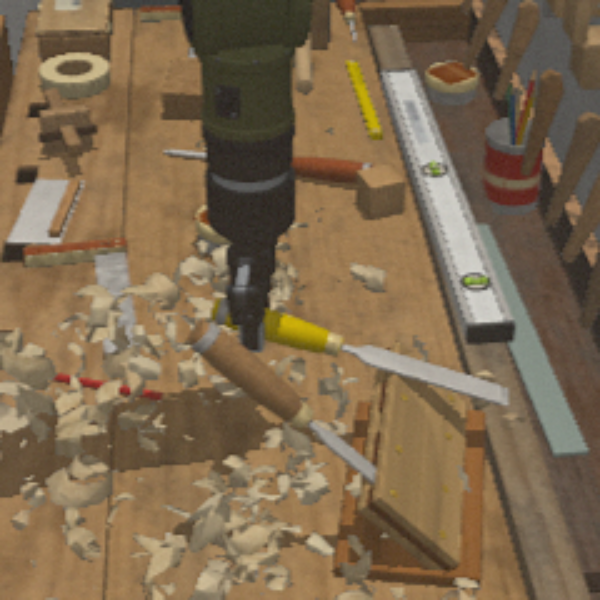

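It's now about 16° nose-down. I'll lower the rest, then lift clear and measure.

Request:
{"op": "arm_command", "data": {
  "dp": [
    [0,0,6],
    [0,0,12],
    [0,0,18],
    [0,0,24],
    [0,0,28],
    [0,0,32],
    [0,0,32],
    [0,0,0],
    [0,0,-40],
    [0,0,-80],
    [0,0,-80],
    [0,0,-80],
    [0,0,-80]
  ],
  "roll": [0,0,0,0,0,0,0,0,0,0,0,0,0],
  "grip": [1,1,1,1,1,1,1,1,1,1,1,1,1]
}}

```text
t: 15.15
tcp_pos: [0.5097, 0.0828, 0.1899]
eef_rot: [-0.337, -3.121, 0.001]
force: [-0.3, -0.2, -1.7]
grip_width: 0.303
gripper_force: 59.2
```

```bash
cat > bl.py <<'E'
from ax import *
def blade(n):
    o=env.observe(); g=o["tcp_pos"]+[0,0,.018]; im,P=cloud(n)
    Y=-Rm(o["eef_rot"])[:,0]; Y[2]=0; Y/=np.linalg.norm(Y); X=np.array([Y[1],-Y[0],0])
    d=P-g; s=d@Y; l=d@X; z=d[...,2]
    m=(s>.07)&(s<.26)&(abs(l)<.018)&(abs(z)<.06)
    s_,l_,z_=s[m],l[m],z[m]; A=np.c_[s_,np.ones_like(s_)]
    for _ in range(4):
        c=np.linalg.lstsq(A,z_,rcond=None)[0]; k=abs(z_-A@c)<.006; A,z_=A[k],z_[k]
    print(n,"n",m.sum(),len(z_),"blade pitch down deg",np.degrees(-np.arctan(c[0])).round(2),"z0",c[1].round(4),"s",A[:,0].min().round(3),A[:,0].max().round(3),"lat",l_.mean().round(4))
    for n0 in(.08,.11,.14,.17,.2,.22):
        k=abs(A[:,0]-n0)<.008
        if k.sum(): print("  ",n0,np.median(z_[k]).round(4),k.sum())
    return im
E
python3 - <<'E'
from bl import *
print(env.observe()["force"]); im=blade("side"); blade("top"); blade("wrist"); yellow("wrist",lo=.06); yellow("side",lo=.06); cv2.imwrite("pics/s6.png",cv2.resize(im[100:340,190:430,::-1],(600,600)))
E
```

```text
[-0.34392507 -0.18664946 -1.68074424]
side n 614 593 blade pitch down deg 3.9 z0 0.0035 s 0.071 0.241 lat 0.0024
   0.08 -0.0015 36
   0.11 -0.0038 59
   0.14 -0.0062 60
   0.17 -0.0081 59
   0.2 -0.0097 58
   0.22 -0.0111 65
top n 339 316 blade pitch down deg 5.0 z0 0.0081 s 0.155 0.245 lat 0.0021
   0.17 -0.0066 57
   0.2 -0.0098 63
   0.22 -0.0101 58Traceback (most recent call last):
  File "<stdin>", line 2, in <module>
  File "bl.py", line 10, in blade
    print(n,"n",m.sum(),len(z_),"blade pitch down deg",np.degrees(-np.arctan(c[0])).round(2),"z0",c[1].round(4),"s",A[:,0].min().round(3),A[:,0].max().round(3),"lat",l_.mean().round(4))
                                                                                                                    ~~~~~~~~~~^^
    return umr_minimum(a, axis, None, out, keepdims, initial, where)
ValueError: zero-size array to reduction operation minimum which has no identity
```

The blade is 3.9° down, of which 3.2° is its own set, so the tool axis is level within about 1°. Now I'll lift it.

Request:
{"op": "arm_command", "data": {
  "dp": [
    [0,0,-20],
    [0,0,-50],
    [0,0,-80],
    [0,0,-105],
    [0,0,-120],
    [0,0,-120],
    [0,0,-120],
    [0,0,-120],
    [0,0,-120],
    [0,0,-120],
    [0,0,-120],
    [0,0,-120],
    [0,0,-120],
    [0,0,-120],
    [0,0,-120]
  ],
  "roll": [0,0,0,0,0,0,0,0,0,0,0,0,0,0,0],
  "grip": [1,1,1,1,1,1,1,1,1,1,1,1,1,1,1]
}}

```text
t: 16.8
tcp_pos: [0.5108, 0.083, 0.3113]
eef_rot: [0.337, 3.123, 0.0]
force: [0.6, 0.4, -1.6]
grip_width: 0.308
gripper_force: 59.3
```

```bash
python3 - <<'E'
from bl import *
o=env.observe(); print(o["force"],abs(o["qvel"]).max()); im=blade("side"); cv2.imwrite("pics/s6.png",im[...,::-1])
yellow("side",lo=.2)
f=np.load("top.npz"); im2,P=cloud("top"); t=P[245:285,155:195].reshape(-1,3);t=t[t[:,2]>.025];print("tin",t.mean(0))
E
```

```text
[ 0.64384876  0.3994598  -1.6249479 ] 0.0021944566220618395
side n 638 613 blade pitch down deg 3.93 z0 0.0041 s 0.07 0.24 lat 0.003
   0.08 -0.0013 35
   0.11 -0.0034 62
   0.14 -0.0055 63
   0.17 -0.0074 63
   0.2 -0.0092 64
   0.22 -0.0107 64
side 367 mid [0.5467 0.0669 0.334 ] len 0.0575 pitch 5.9 yaw -11.2 A [0.5187 0.0724 0.337 ] B [0.5748 0.0613 0.3311]
tin [0.49862836 0.41744273 0.03564785]
```

View pics/s6.png

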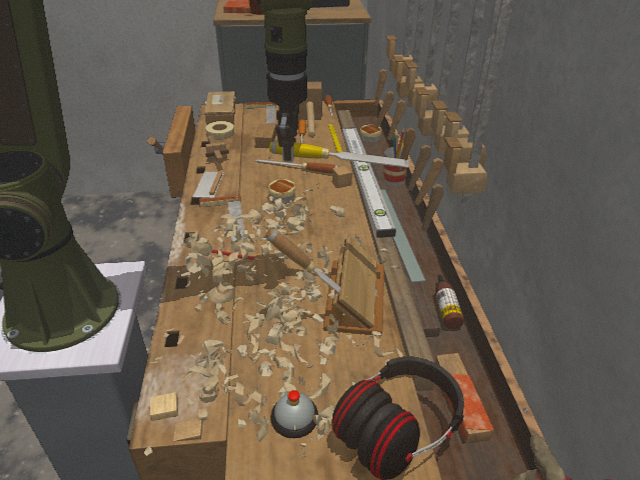

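The chisel is held level at about 0.33 m, with its handle at (310,152) and its tip at (405,162). The brown chisel, tin and bell are in place, so I'll hand in.

```bash
python3 -c "
from rig import env
print(env.close_job())"
```

```text
the job is handed in; nothing more can be done
None
```

Job handed in at about 17 s: I pressed the bell to its stop and it sprang back, and the yellow chisel is held level to about 1° with its handle about 0.33 m up; I levelled it by pivoting it in the grip against the rack's top edge, as the tool can't tilt, and the brown chisel and wax tin are still in place.

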